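# Load a brass rivet blank into a press magazine and pack it home

### The job

Drop the brass rivet blank into the magazine tube, then take the packing rod and push the blank down until it bottoms out firmly on the stop hidden in the tube's foot: lean on it with about 15 N for a moment (half a second or more), never more than 25 N on the blank or the tube. Then put the rod back upright in its stand, and leave the steel blanks and everything else on the bench alone.

Things in the scene. Friction and masses are not known exactly. Their poses are not given: they have to be found in the camera images.
- brass_blank_center (a point): Brass-coloured rivet blank, a loose upright cylinder 20 mm in diameter and 40 mm tall, about 60 g, standing on the tray floor (6 mm above the table). This point is its centre, half-way up.
- steel_blank1_center (a point): Centre of a steel-grey blank of the same size in the same tray; leave it standing where it is.
- steel_blank2_center (a point): Centre of the other steel-grey blank, likewise left alone.
- tray: Shallow red tray fixed to the table, 86 mm along its x, 190 mm along its y, rim 12 mm above the table. Origin: centre of its underside. The three blanks stand in one row along its y axis, 55 mm apart, in any order.
- tube: Upright magazine tube fixed to the table. Origin: centre of its underside, on the bore's axis; z up. Dark red foot plate 100 x 80 x 14 mm and sleeve 48 mm across up to 60 mm, then clear tube 32 mm across up to 158 mm, then steel funnel 48 mm across up to 166 mm. Bore 24 mm. With the blank loaded, its centre is 77 to 131 mm above this origin; packed home, 55 to 85 mm, depending on the hidden stop.
- follower_top (a point): Top centre of the yellow follower disc (22 mm across) inside the tube. It grips the bore: it carries the blank without moving and slides down under about 5 N. It starts 22 to 46 mm above a stop that cannot be seen; the stop's height differs by up to 30 mm between starts. The stop's rubber buffer yields 1 mm per 8 N, 6 mm at most, and lifts the blank again by that when let go.
- tube_mouth (a point): Centre of the funnel's mouth, on the tube's axis, 166 mm above the table. The mouth is about 42 mm wide and narrows to the 24 mm bore 8 mm lower.
- rod_center (a point): Packing rod, loose, 161 mm long, about 160 g, standing upright in its stand. This point is its centre, half-way up, 80.5 mm above its flat tip; its z axis points from the tip to the handle. Steel shaft 16 mm in diameter for the first 110 mm from the tip, then a collar 30 mm in diameter and 6 mm thick, then a black handle 22 mm in diameter and 45 mm long, with a red dot on top. Hold it by the handle.
- stand: Blue block fixed to the table, 80 x 80 x 60 mm, the rod's stand. Origin: centre of its underside. In its middle a 24 mm wide hole with a 4 mm chamfer, 50 mm deep (its floor is 10 mm above the table), in which the rod stands tip down.
- tape_roll: Roll of beige tape lying flat, 100 mm across, 25 mm high; bystander. Origin: centre of its underside.
- white_pot: White plastic pot, 60 mm across, 60 mm tall; bystander. Origin: centre of its underside.
- screwdriver: Blue-handled screwdriver lying at the back left; bystander.
- spanner: Steel spanner lying at the back right; bystander.

How it is judged:
By the outcome, as a careful person would: the job done as asked, in the order asked, and still so for the second after the job is handed in, with the robot touching nothing.
It also fails if it takes over 72 s, if anything falls off the work surface, if the arm or the gripper's body presses on something with over 40 N, if the wrist force passes 120 N, or if a joint passes its speed limit or range.

### The arm

A 6-joint arm with a two-finger parallel gripper is mounted at the origin on the work surface. World frame = base frame: x ahead of the robot, y to its left, z up, the work surface at z = 0. Lengths are in m, angles in degrees, forces in N, time in s.
With the tool pointing down it reaches from about 0.425 to 1.125 m from the base axis. Payload 14.9 kg.
Tool frame: the origin (TCP) lies on the centre line of the jaws, within the pads' length; the fingertips stand 11 mm ahead of it and the grasp point (between the pads) lies 8 mm behind it (env.finger_overhang is the distance from the TCP to the fingertips, in m); y points along the fingers, x is the direction in which the jaws open and shut, and the axes are right-handed (so a half turn about y gives the same grasp; the last joint's range is limited). The gripper opens to 91 mm and grips with 3 to 60 N. Pads are 32 mm wide; open, the fingers measure 118 mm over their backs; the gripper's body (76 mm by 178 mm) begins 60 mm behind the grasp point.
Start: joints at [-68.371, 21.709, 99.362, -0, 58.929, -1.908], TCP at [0.28, -0.642, 0.225] pointing down, gripper open.
Joint ranges: [-158.91, 158.91], [-42.39, 125.64], [0.06, 152.35], [-60.88, 240.88], [17.5, 164.5], [-176.32, 176.32]. Speed limits (degrees/s): [108.29, 108.29, 136.94, 180, 180, 180].

### API

Orientations are given as [roll, pitch, yaw] about the fixed x, y, z axes, in that order (R = Rz(yaw) Ry(pitch) Rx(roll)).
In Python, from bench import status, read_camera, camera_params, workorder, env gives the robot as it stands.
- The arm moves only by the tool send_rows, never from a script. Its argument "series" is a list of rows, each a list of 7 numbers: the shift along the world's x, y, z in mm, then the turn, a rotation vector about the world's x, y, z in rad, then the closure in counts, from 0 (fully open) to 255 (shut). In form: [[x, y, z, wx, wy, wz, hand], ...]. A call has 1 to 10 rows; each row is the pose to reach, as a shift and turn from the pose commanded when the call began; what a row does not reach only later rows make up. A row lasts 1/12 s, in which the tool goes at most 41.7 mm and 7.16 degrees, less where a joint would pass 70% of its speed; a pose out of reach is approached as far as the arm can. A call with a gripper value outside its range is refused whole. The fingers move at their own pace and stop on an object; "grip_force" is the grip in N (left out, the last holds). Time passes only in rows, so rows that repeat a pose let the fingers close. It gives the time, the measured TCP pose, the force and the opening at its end, in the units of the state.
- status.observe(): the state, without advancing time (a new reading comes with each control period).
- read_camera(name): name is "scene" or "top" or "wrist"; returns (picture, depth): 400x640x3 uint8, red, green, blue; 400x640 float32, m along the optical axis (not along the pixel's ray), 0 where there is no reading.
- camera_params(name): a dict with "K" (3x3 intrinsics, pixels), "k1" (the pictures are not rectified: a ray, as slopes to the right and down, at radius r is drawn at 1 + k1 r^2 times it, then the intrinsics apply), "R" (3x3) and "t" (3): a world point X has camera coordinates R X + t. Camera axes: x right, y down, z forward; pixel columns grow to the right and rows downward; lengths in m; the calibration is good to about 2 mm. A picture is of the moment at which its call begins: read the wrist's pose just before it. camera_params takes no time and is no camera call; for the wrist camera it gives the pose at the moment of the call.
- workorder.finish_job(): hands the job in, once; it reports no verdict.
The state is a dict: "time_s": time; "qpos": joint angles; "dq": joint speeds; "joint_torque": joint torques, N m; "eef_pos": TCP position; "orientation": TCP orientation; "wrist_force": force on the tool from outside, world axes, zero at the start; "wrist_torque": the same for the moment, N m; "gripper_width": finger opening in m.
Only numpy, scipy, OpenCV 4.12 (cv2) and the standard library are available. Lean on these libraries where they do the work, as an engineer would, in place of code of your own. Each camera call takes 0.05 s, during which the arm holds its last target. There are 200 camera calls.

## Working session

There is one attempt and no reset: what is moved stays moved. The work goes in short steps, Python scripts to look and compute and a tool call to move; the robot and the scene stay as the last step left them, time stands still between calls to the robot, and variables do not carry over. Pictures are saved under pics/ and viewed, about 8 in all and at most 12, crops included, and the job is handed in when it is done.

Besides the shell and the picture viewer there is one more tool, called as name(argument=value, ...) on one line, values as JSON. send_rows: Moves the arm, as the interface text tells. Its arguments: {"type":"object","properties":{"series":{"type":"array"},"grip_force":{"type":"number"}},"required":["series"]}

```bash
ls; mkdir -p pics
cat > h.py <<'E'
import numpy as np, cv2
from bench import status, read_camera, camera_params, workorder, env
def px2plane(p,u,v,z):
    K=p["K"];R=np.array(p["R"]);t=np.array(p["t"]);k=p["k1"]
    K=np.array(K); d=np.array([(u-K[0,2])/K[0,0],(v-K[1,2])/K[1,1]]); s=d.copy()
    for _ in range(20): s=d/(1+k*(s@s))
    c=-R.T@t; r=R.T@np.array([s[0],s[1],1.]); return c+r*(z-c[2])/r[2]
def proj(p,X):
    K=np.array(p["K"]); c=np.array(p["R"])@np.array(X)+np.array(p["t"]); s=c[:2]/c[2]; s=s*(1+p["k1"]*(s@s))
    return K[0,0]*s[0]+K[0,2],K[1,1]*s[1]+K[1,2]
def snap(n,f):
    p=camera_params(n); im,d=read_camera(n); cv2.imwrite('pics/'+f+'.png',im[:,:,::-1]); np.savez('pics/'+f,im=im,d=d,**{k:np.array(v) for k,v in p.items()}); return p,im,d
def load(f): return np.load('pics/'+f+'.npz')
def blobs(mask,amin=30):
    n,l,s,c=cv2.connectedComponentsWithStats(mask.astype(np.uint8)); return [(s[i,4],s[i,:4],c[i]) for i in range(1,n) if s[i,4]>=amin]
E
python3 - <<'E'
from h import *
for n in("top","scene"):
    p,im,d=snap(n,n+"0"); print(n,p)
print(status.observe())
E
```

```text
pics
top {'K': array([[418.7378546 ,   0.        , 329.2801983 ],
       [  0.        , 418.7378546 , 204.43257848],
       [  0.        ,   0.        ,   1.        ]]), 'k1': -0.06691118514591732, 'R': array([[-0.01420387, -0.99976949, -0.01610042],
       [-0.99614571,  0.01554259, -0.0863259 ],
       [ 0.08655624,  0.0148122 , -0.99613685]]), 't': array([0.0250231 , 0.59165503, 1.14570513])}
scene {'K': array([[458.71485079,   0.        , 312.49282716],
       [  0.        , 458.71485079, 200.75039736],
       [  0.        ,   0.        ,   1.        ]]), 'k1': 0.02073690859995619, 'R': array([[-0.704726  ,  0.70941844,  0.00931334],
       [ 0.40352403,  0.41158285, -0.81717068],
       [-0.58354916, -0.57212327, -0.57632052]]), 't': array([ 0.42163177, -0.12548797,  1.51710558])}
{'time_s': 0.1, 'qpos': array([-6.83721325e+01,  2.17365926e+01,  9.93902411e+01, -1.21689377e-03,
        5.89269794e+01, -1.90774018e+00]), 'dq': array([-0.03449659,  0.0075893 , -0.06931034,  0.04766103,  0.11257526,
        0.11837924]), 'joint_torque': array([ 1.00926049e-03, -7.65038538e+01, -4.35295987e+01,  6.52833330e-02,
        3.97607731e-02, -1.05450607e-05]), 'eef_pos': array([ 0.27939864, -0.64147544,  0.2243581 ]), 'orientation': array([-8.99992497e+01,  5.38179404e-02, -6.64637634e+01]), 'wrist_force': array([-0.35429617,  0.4078833 , -1.06770219]), 'wrist_torque': array([-0.01833081,  0.01943457, -0.01524876]), 'gripper_width': 0.09123528164242466}
```

View pics/top0.png

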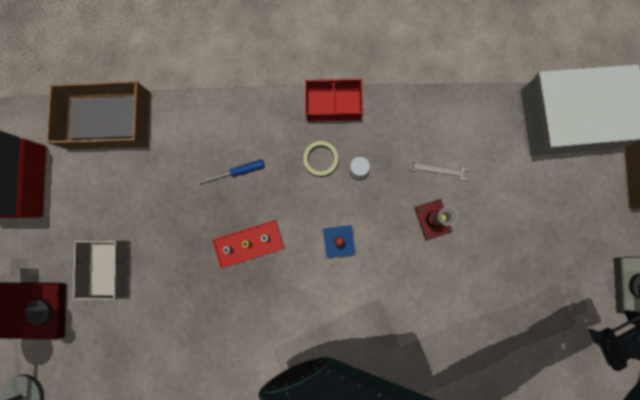

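View pics/scene0.png

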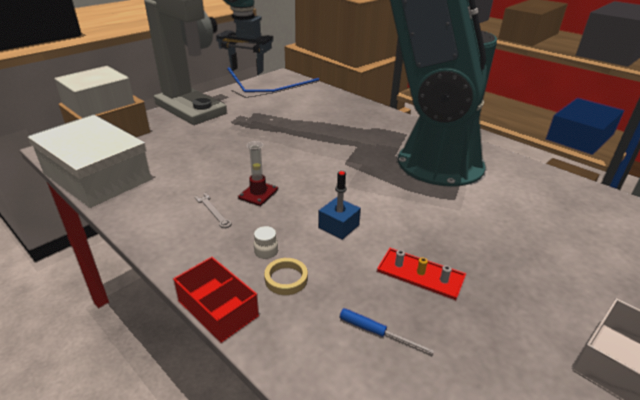

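The top view shows the blanks at about (227,250), (246,244, brass) and (264,238). The rod's dot is at (341,242) and the funnel at (447,216). The scene view agrees, with brass in the middle and the tape and pot behind.

Run:
```python
from h import *
for n in("top0","scene0"):
    f=load(n); im=f["im"]; hsv=cv2.cvtColor(im,cv2.COLOR_RGB2HSV); H,S,V=hsv[...,0].astype(int),hsv[...,1].astype(int),hsv[...,2].astype(int)
    red=((H<8)|(H>172))&(S>140)&(V>60)
    print(n)
    for nm,m,zs in(("red",red,(.006,.012,.171)),("yellow",(H>18)&(H<34)&(S>100)&(V>50),(.026,.046,.09)),("blue",(H>100)&(H<125)&(S>120)&(V>40),(.06,))):
        for a,b,c in blobs(m,12):
            print(nm,a,b,c.round(1),[px2plane(f,*c,z)[:2].round(3).tolist() for z in zs])
f=load("top0"); im=f["im"][:,:,::-1]
a=cv2.resize(im[205:285,205:305],None,fx=4,fy=4,interpolation=cv2.INTER_CUBIC)
b=cv2.resize(im[190:250,405:475],None,fx=5,fy=5,interpolation=cv2.INTER_CUBIC)
g=load("scene0")["im"][:,:,::-1]
c=cv2.resize(g[135:210,230:290],None,fx=4,fy=4,interpolation=cv2.INTER_CUBIC)
o=np.zeros((620,760,3),np.uint8);o[:320,:400]=a;o[:300,405:755]=b;o[320:620,:240]=c
cv2.imwrite("pics/c1.png",o[:600])
```

```text
top0
red 1699 [306  80  56  36] [333.5  99.5] [[0.901, -0.0], [0.899, -0.0], [0.844, -0.0]]
red 313 [ 16 139  10  77] [ 20.  177.1] [[0.691, 0.949], [0.69, 0.944], [0.663, 0.817]]
red 411 [417 202  30  35] [429.7 218.2] [[0.55, -0.268], [0.55, -0.267], [0.542, -0.231]]
red 1768 [213 221  71  47] [247.9 243.7] [[0.486, 0.249], [0.486, 0.248], [0.486, 0.214]]
red 37 [336 238   7   7] [339. 241.] [[0.49, -0.009], [0.49, -0.009], [0.49, -0.008]]
red 268 [ 42 284  16  25] [ 50.3 293.8] [[0.344, 0.836], [0.345, 0.832], [0.364, 0.72]]
yellow 21 [443 214   4   6] [444.4 216.6] [[0.553, -0.305], [0.552, -0.3], [0.549, -0.288]]
yellow 34 [243 241   7   6] [245.7 243.5] [[0.486, 0.251], [0.486, 0.247], [0.486, 0.237]]
blue 249 [230 160  34  16] [246.8 167.6] [[0.694, 0.241]]
blue 667 [324 226  31  31] [338.7 241.1] [[0.489, -0.008]]
scene0
red 344 [490   0  37  19] [501.8   7. ] [[-2.22, -0.885], [-2.193, -0.873], [-1.472, -0.559]]
red 1074 [548   0  92  35] [581.9  12.6] [[-2.452, -0.421], [-2.423, -0.412], [-1.654, -0.195]]
red 6025 [485  49 155  83] [558.4  84.1] [[-0.981, -0.003], [-0.963, 
[... 532 characters left out ...]
0.256], [0.496, 0.259], [0.651, 0.335]]
red 4322 [173 257  86  85] [216.6 297.9] [[0.877, -0.022], [0.88, -0.017], [0.954, 0.117]]
yellow 26 [253 163   7   5] [255.9 165.1] [[0.471, -0.378], [0.491, -0.351], [0.537, -0.292]]
yellow 786 [265 258  42  37] [285.6 275.6] [[0.735, 0.05], [0.749, 0.065], [0.778, 0.099]]
yellow 81 [418 258   9  16] [421.8 265.7] [[0.486, 0.249], [0.506, 0.259], [0.551, 0.281]]
blue 183 [228  68  91  24] [267.2  83.4] [[0.047, -0.815]]
blue 2651 [547  99  76  55] [583.9 125.1] [[-0.489, 0.259]]
blue 444 [610 122  30  66] [626.2 157.6] [[-0.341, 0.434]]
blue 1044 [319 198  41  41] [338.8 218.5] [[0.524, 0.02]]
blue 513 [340 309  46  27] [362.5 321.7] [[0.737, 0.274]]
```

View pics/c1.png

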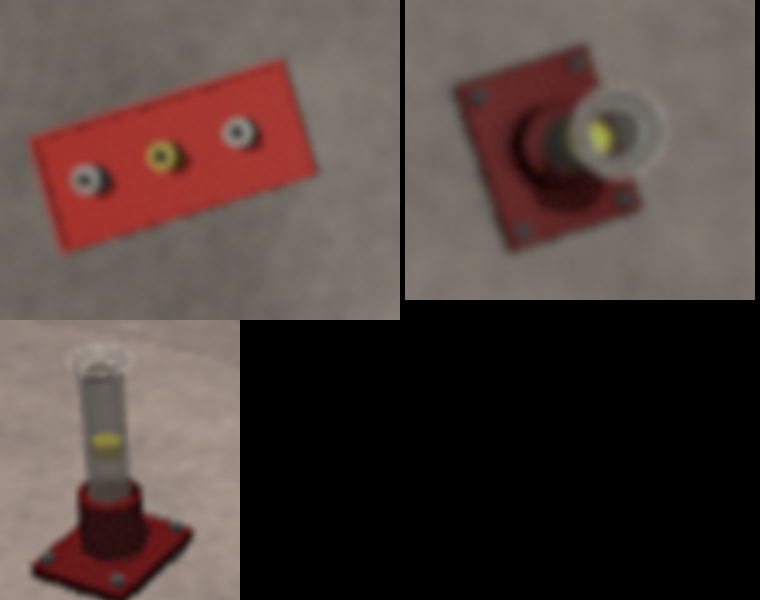

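send_rows(series=[[140, 380, 20, 0, 0, 0.7, 0], [140, 380, 20, 0, 0, 0.7, 0], [140, 380, 20, 0, 0, 0.7, 0], [140, 380, 20, 0, 0, 0.7, 0], [140, 380, 20, 0, 0, 0.7, 0], [140, 380, 20, 0, 0, 0.7, 0], [140, 380, 20, 0, 0, 0.7, 0], [140, 380, 20, 0, 0, 0.7, 0], [140, 380, 20, 0, 0, 0.7, 0], [140, 380, 20, 0, 0, 0.7, 0]])

```text
time_s: 0.93
eef_pos: [0.4197, -0.259, 0.2449]
orientation: [-90.0, 0.0, -26.3]
wrist_force: [0.8, 0.5, 0.2]
gripper_width: 0.0911
```

Run:
```python
from h import *
f=load("top0")
A=[px2plane(f,205+x/4,205+y/4,.046) for x,y in((84,180),(161,156),(237,132))]; print(np.round(A,4)); v=A[2]-A[0]; print(np.degrees(np.arctan2(v[1],v[0])),np.linalg.norm(v)/2)
print("mouth",px2plane(f,447.4,216.8,.166))
g=load("scene0"); print("mouth scene",px2plane(g,230+100/4,135+(362-320)/4,.166))
F=load("top0");
for z in(.08,.085,.09,.095,.1,.105): print(z,px2plane(f,444.4,216.6,z)[:2],px2plane(g,255.9,164.9,z)[:2])
c=[335+0,0];print("foot centre top",px2plane(f,405+(545-405)/5,190+148/5,.014))
```

```text
[[0.469  0.3015 0.046 ]
 [0.4848 0.2481 0.046 ]
 [0.5006 0.1956 0.046 ]]
-73.37637749427685 0.05526243252598805
mouth [ 0.54474724 -0.27572017  0.166     ]
mouth scene [ 0.54990215 -0.2720428   0.166     ]
0.08 [ 0.54994935 -0.29069982] [ 0.52574558 -0.30591322]
0.085 [ 0.5496825  -0.28939877] [ 0.53088707 -0.29917922]
0.09 [ 0.54941566 -0.28809772] [ 0.53602856 -0.29244521]
0.095 [ 0.54914881 -0.28679666] [ 0.54117005 -0.28571121]
0.1 [ 0.54888196 -0.28549561] [ 0.54631154 -0.27897721]
0.105 [ 0.54861511 -0.28419456] [ 0.55145302 -0.27224321]
foot centre top [ 0.54553301 -0.27526892  0.014     ]
```

send_rows(series=[[65, 400, 0, 0, 0, 0.749, 0], [65, 400, 0, 0, 0, 0.749, 0], [65, 400, 0, 0, 0, 0.749, 0], [65, 400, 0, 0, 0, 0.749, 0], [65, 400, 0, 0, 0, 0.749, 0], [65, 400, 0, 0, 0, 0.749, 0], [65, 400, 0, 0, 0, 0.749, 0], [65, 400, 0, 0, 0, 0.749, 0], [65, 400, 0, 0, 0, 0.749, 0], [65, 400, 0, 0, 0, 0.749, 0]])

```text
time_s: 1.77
eef_pos: [0.4844, 0.1412, 0.2449]
orientation: [-90.0, -0.0, 16.6]
wrist_force: [1.3, -1.0, -0.4]
gripper_width: 0.0911
```

send_rows(series=[[0, 107, -40, 0, 0, 0, 0], [0, 107, -60, 0, 0, 0, 0], [0, 107, -80, 0, 0, 0, 0], [0, 107, -80, 0, 0, 0, 0], [0, 107, -80, 0, 0, 0, 0], [0, 107, -80, 0, 0, 0, 0]])

```text
time_s: 2.27
eef_pos: [0.4843, 0.2449, 0.1648]
orientation: [-90.0, 0.1, 16.6]
wrist_force: [0.4, -0.2, 0.3]
gripper_width: 0.091
```

Run:
```python
from h import *
s=status.observe();print(s["eef_pos"],s["orientation"])
p,im,d=snap("wrist","w1"); print(p)
hsv=cv2.cvtColor(im,cv2.COLOR_RGB2HSV); H,S,V=[hsv[...,i].astype(int) for i in range(3)]
for a,b,c in blobs((H>18)&(H<34)&(S>90)&(V>50),40): print(a,b,c,px2plane(p,*c,.046))
```

```text
[0.48426701 0.24488805 0.16483924] [-9.00192094e+01  8.08471055e-02  1.66037343e+01]
{'K': array([[337.09611435,   0.        , 319.04519587],
       [  0.        , 337.09611435, 195.33129494],
       [  0.        ,   0.        ,   1.        ]]), 'k1': -0.027814277440931935, 'R': array([[ 0.95808458,  0.28648231,  0.00135304],
       [ 0.27326106, -0.91526667,  0.29599886],
       [ 0.08603683, -0.28322221, -0.95518733]]), 't': array([-0.53556741,  0.07809903,  0.36298992])}
229 [314 178  21  21] [324.62445415 187.51528384] [0.48819357 0.25328968 0.046     ]
841 [124 274  31  58] [135.8941736  303.36623068] [0.3466581  0.08907826 0.046     ]
700 [483 276  32  56] [503.20857143 307.13      ] [0.69076982 0.18711054 0.046     ]
5684 [303 342 295  28] [455.6187544  357.60784659] [0.67059359 0.11774507 0.046     ]
```

View pics/w1.png

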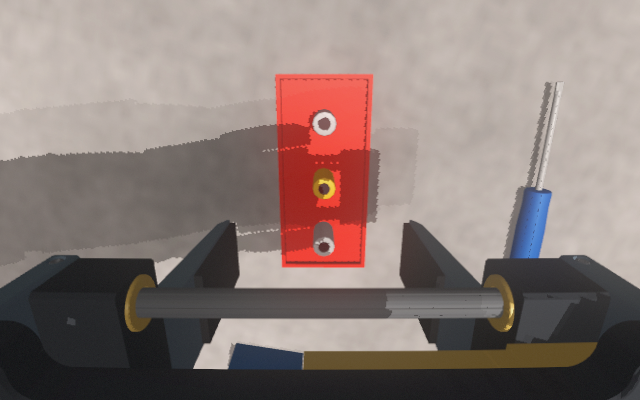

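The wrist view shows the brass top at (324,188), between the steels at (324,124) and (324,246), with the jaws across the row. I'll check the wrist and top estimates against each other.

Run:
```python
from h import *
p=load("w1")
for u,v in((324,124),(324.3,188),(323.5,246.5)): print(px2plane(p,u,v,.046))
d=p["d"]; 
for u,v in((324,190),(330,188),(316,190),(300,150)):
    K=p["K"];z=d[v,u];print(z, px2plane(p,u,v,.046), 'z world', (p["R"].T@(np.array([(u-K[0,2])/K[0,0]*z,(v-K[1,2])/K[1,1]*z,z])-p["t"])))
# tray corners in wrist & top, rim plane
for u,v in((276,75),(373,75),(364,266),(283,266)): print("w",px2plane(p,u,v,.012)[:2])
t=load("top0")
for u,v in((30,137),(285,61),(318,174),(66,252)): print("t",px2plane(t,205+u/4,205+v/4,.012)[:2])
```

```text
[0.47209734 0.30445237 0.046     ]
[0.48805258 0.25279606 0.046     ]
[0.50342208 0.1997607  0.046     ]
0.2909845 [0.48832573 0.25101043 0.046     ] z world [0.48842254 0.25074293 0.04502967]
0.28898382 [0.4927427  0.25419666 0.046     ] z world [0.49269041 0.25431502 0.04644949]
0.28904477 [0.48173172 0.24904154 0.046     ] z world [0.4816646  0.24929089 0.04688225]
0.31988728 [0.45917815 0.27841739 0.046     ] z world [0.45899873 0.27131421 0.00602105]
w [0.42090004 0.33009851]
w [0.50236871 0.35449161]
w [0.55549078 0.17479432]
w [0.47481635 0.15075279]
t [0.49911457 0.34940106]
t [0.55056671 0.16715444]
t [0.47066045 0.14419776]
t [0.41783876 0.32317007]
```

send_rows(series=[[3, 6, -40, 0, 0, 0, 115], [3, 6, -80, 0, 0, 0, 115], [3, 6, -90, 0, 0, 0, 115], [3, 6, -90, 0, 0, 0, 115], [3, 6, -90, 0, 0, 0, 115], [3, 6, -90, 0, 0, 0, 115], [3, 6, -90, 0, 0, 0, 115]])

```text
time_s: 2.9
eef_pos: [0.4888, 0.2515, 0.0772]
orientation: [-90.0, -0.2, 16.5]
wrist_force: [-0.1, 1.0, 0.2]
gripper_width: 0.0507
```

Run:
```python
from h import *
s=status.observe();print(s["eef_pos"],s["gripper_width"])
p,im,d=snap("wrist","w2")
hsv=cv2.cvtColor(im,cv2.COLOR_RGB2HSV); H,S,V=[hsv[...,i].astype(int) for i in range(3)]
for a,b,c in blobs((H>18)&(H<34)&(S>90)&(V>50),40): print(a,b,c,px2plane(p,*c,.046))
e=s["eef_pos"]
print("tip mid projects",proj(p,e-[0,0,.011]), "brass top pred", proj(p,[e[0],e[1],.046]))
```

```text
[0.48881759 0.25154365 0.07718273] 0.05070969745460471
460 [300 221  31  28] [314.75652174 234.12826087] [0.48702716 0.25323025 0.046     ]
592 [204 275  20  58] [211.69594595 304.12162162] [0.43589936 0.18567404 0.046     ]
485 [416 277  19  56] [427.24536082 307.60206186] [0.57387612 0.22331264 0.046     ]
6234 [213 344 324  26] [382.43278794 358.35514918] [0.55944933 0.17548977 0.046     ]
tip mid projects (np.float64(316.7519382561777), np.float64(252.24268502114637)) brass top pred (np.float64(316.77381477872353), np.float64(237.3028583994888))
```

View pics/w2.png

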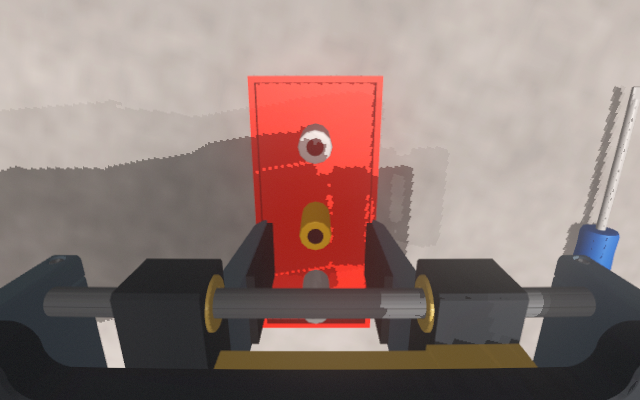

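The brass top is at (315.5,236.5), within about 2 mm of the jaw midline (about 319). I'll descend and close.

send_rows(series=[[-2, 0, -15, 0, 0, 0, 115], [-2, 0, -32, 0, 0, 0, 115], [-2, 0, -42, 0, 0, 0, 115], [-2, 0, -42, 0, 0, 0, 115], [-2, 0, -42, 0, 0, 0, 115], [-2, 0, -42, 0, 0, 0, 115]])

```text
time_s: 3.45
eef_pos: [0.486, 0.2515, 0.0338]
orientation: [-90.0, -0.0, 16.6]
wrist_force: [0.4, 0.8, -0.3]
gripper_width: 0.05
```

send_rows(series=[[0, 0, 0, 0, 0, 0, 150], [0, 0, 0, 0, 0, 0, 175], [0, 0, 0, 0, 0, 0, 200], [0, 0, 0, 0, 0, 0, 230], [0, 0, 0, 0, 0, 0, 230], [0, 0, 0, 0, 0, 0, 230], [0, 0, 0, 0, 0, 0, 230], [0, 0, 0, 0, 0, 0, 230]], grip_force=15)

```text
time_s: 4.12
eef_pos: [0.4856, 0.2513, 0.0331]
orientation: [-90.0, -0.0, 16.6]
wrist_force: [-1.8, -0.3, 3.9]
gripper_width: 0.0196
```

send_rows(series=[[0, 0, 20, 0, 0, 0, 230], [0, 0, 60, 0, 0, 0, 230], [0, 0, 100, 0, 0, 0, 230], [0, 0, 140, 0, 0, 0, 230], [0, 0, 180, 0, 0, 0, 230], [0, 0, 200, 0, 0, 0, 230], [0, 0, 200, 0, 0, 0, 230], [0, 0, 200, 0, 0, 0, 230]])

```text
time_s: 4.78
eef_pos: [0.4859, 0.2514, 0.2338]
orientation: [-90.0, -0.1, 16.6]
wrist_force: [-1.2, 0.8, -1.7]
gripper_width: 0.0195
```

Run:
```python
from h import *
s=status.observe();print(s)
p,im,d=snap("wrist","w3")
cv2.imwrite("pics/w3c.png",im[120:360,180:460,::-1])
```

```text
{'time_s': 4.7833, 'qpos': array([ 2.49147825e+01,  7.22383986e+00,  1.16895665e+02, -3.44086847e-04,
        5.57607392e+01,  8.35593090e+00]), 'dq': array([-4.04740705e-02,  2.23899335e+00,  1.76200245e+00, -4.81075042e-02,
       -4.67958929e-01,  9.62344654e-04]), 'joint_torque': array([ 3.74278729e-02, -5.77316630e+01, -4.48781025e+01,  7.31108431e-02,
        2.48849876e-01,  1.66543559e-03]), 'eef_pos': array([0.48585042, 0.25136614, 0.23375267]), 'orientation': array([-89.98287867,  -0.11852573,  16.55902722]), 'wrist_force': array([-1.21266037,  0.84235855, -1.74524726]), 'wrist_torque': array([-0.02116829, -0.12934402, -0.01943983]), 'gripper_width': 0.019513231075514042}
```

View pics/w3c.png

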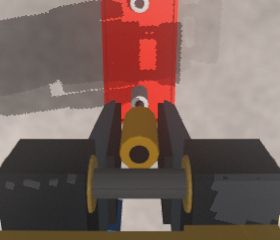

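The crop shows the brass held upright between the jaws, with both steels still standing. Next I'll carry it to above the tube.

send_rows(series=[[30, -400, 46, 0, 0, -0.87, 230], [30, -400, 46, 0, 0, -0.87, 230], [30, -400, 46, 0, 0, -0.87, 230], [30, -400, 46, 0, 0, -0.87, 230], [30, -400, 46, 0, 0, -0.87, 230], [30, -400, 46, 0, 0, -0.87, 230], [30, -400, 46, 0, 0, -0.87, 230], [30, -400, 46, 0, 0, -0.87, 230], [30, -400, 46, 0, 0, -0.87, 230], [30, -400, 46, 0, 0, -0.87, 230]])

```text
time_s: 5.67
eef_pos: [0.5147, -0.1517, 0.2774]
orientation: [-90.1, 0.1, -33.4]
wrist_force: [0.8, 1.3, -0.7]
gripper_width: 0.0193
```

send_rows(series=[[30, -126, 0, 0, 0, 0, 230], [30, -126, 0, 0, 0, 0, 230], [30, -126, 0, 0, 0, 0, 230], [30, -126, 0, 0, 0, 0, 230], [30, -126, 0, 0, 0, 0, 230], [30, -126, 0, 0, 0, 0, 230], [30, -126, 0, 0, 0, 0, 230]])

```text
time_s: 6.25
eef_pos: [0.5449, -0.2735, 0.2777]
orientation: [-90.0, 0.1, -33.3]
wrist_force: [0.5, 0.0, -0.5]
gripper_width: 0.0196
```

Run:
```python
from h import *
q=load("w3"); e=np.array([0.48585042, 0.25136614, 0.23375267]); b=px2plane(q,319,272,e[2]+.0129); print("brass-tcp",b-e)
y=np.radians(16.6); o=b-e; print("tool frame jaw,side",o[0]*np.cos(y)+o[1]*np.sin(y),-o[0]*np.sin(y)+o[1]*np.cos(y))
s=status.observe();print(s["eef_pos"],s["orientation"],s["gripper_width"])
p,im,d=snap("wrist","w4")
c=cv2.resize(im[80:320,200:440],None,fx=2.4,fy=2.4); cv2.imwrite("pics/w4c.png",c[:,:,::-1])
```

```text
brass-tcp [0.00068081 0.00161109 0.0129    ]
tool frame jaw,side 0.0011127038160756333 0.0013494419798979781
[ 0.54490722 -0.27348524  0.27769771] [-90.00162753   0.12342455 -33.25153142] 0.01960738414491516
```

View pics/w4c.png

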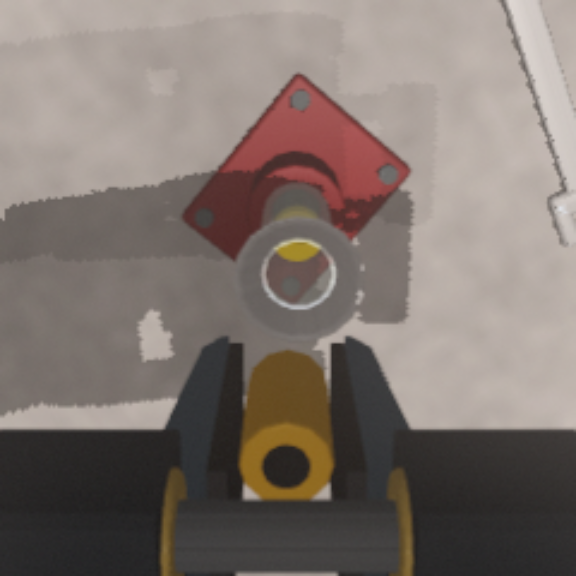

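The crop shows the funnel's outer ring centred at (299,276) and the bore ring at (299,273). The brass top is at (287,463).

Run:
```python
from h import *
p=load("w4"); f=lambda u,v,z: px2plane(p,200+u/2.4,80+v/2.4,z)[:2]*1000
print("mouth",f(299,276,.164),"bore",f(299,273,.158)); print("brass",f(287,464,.2777+.0129))
```

```text
mouth [ 549.52764826 -273.73450489] bore [ 549.21654084 -274.37695675]
brass [ 545.16291358 -272.54712652]
```

send_rows(series=[[4, -1, -30, 0, 0, 0, 230], [4, -1, -60, 0, 0, 0, 230], [4, -1, -80, 0, 0, 0, 230], [4, -1, -85, 0, 0, 0, 230], [4, -1, -85, 0, 0, 0, 230], [4, -1, -85, 0, 0, 0, 230]])

```text
time_s: 6.8
eef_pos: [0.55, -0.2754, 0.195]
orientation: [-90.0, -0.0, -33.2]
wrist_force: [-0.3, -0.2, 0.1]
gripper_width: 0.0193
```

send_rows(series=[[0, 0, -2, 0, 0, 0, 230], [0, 0, -4, 0, 0, 0, 230], [0, 0, -4, 0, 0, 0, 230]])

```text
time_s: 7.05
eef_pos: [0.5498, -0.2758, 0.1906]
orientation: [-90.0, -0.1, -33.3]
wrist_force: [0.8, -0.3, -2.1]
gripper_width: 0.0195
```

send_rows(series=[[0, 0, -2, 0, 0, 0, 230], [0, 0, -4, 0, 0, 0, 230], [0, 0, -4, 0, 0, 0, 230]])

```text
time_s: 7.3
eef_pos: [0.5494, -0.2757, 0.1856]
orientation: [-90.0, 0.0, -33.3]
wrist_force: [0.8, 0.1, -1.3]
gripper_width: 0.0197
```

send_rows(series=[[0, 0, -2, 0, 0, 0, 230], [0, 0, -3, 0, 0, 0, 230], [0, 0, -3, 0, 0, 0, 230], [0, 0, -3, 0, 0, 0, 230]])

```text
time_s: 7.63
eef_pos: [0.5495, -0.2758, 0.1828]
orientation: [-90.0, 0.0, -33.3]
wrist_force: [-0.7, 0.0, -1.3]
gripper_width: 0.0196
```

send_rows(series=[[0, 0, 0, 0, 0, 0, 165], [0, 0, 0, 0, 0, 0, 165], [0, 0, 0, 0, 0, 0, 165], [0, 0, 0, 0, 0, 0, 165], [0, 0, 0, 0, 0, 0, 165], [0, 0, 0, 0, 0, 0, 165], [0, 0, 60, 0, 0, 0, 165], [0, 0, 90, 0, 0, 0, 165], [0, 0, 90, 0, 0, 0, 165], [0, 0, 90, 0, 0, 0, 165]])

```text
time_s: 8.47
eef_pos: [0.551, -0.2766, 0.2765]
orientation: [-90.0, -0.3, -33.3]
wrist_force: [0.8, 0.8, -0.5]
gripper_width: 0.0324
```

Run:
```python
from h import *
s=status.observe();print(s["eef_pos"],s["orientation"],s["gripper_width"])
p,im,d=snap("wrist","w5"); q,im2,d2=snap("scene","s5")
a=cv2.resize(im[80:320,200:440],(400,400)); b=cv2.resize(im2[125:205,220:300],(400,400),interpolation=cv2.INTER_CUBIC)
cv2.imwrite("pics/c5.png",np.hstack([a,b])[:,:,::-1])
```

```text
[ 0.55100485 -0.27655185  0.27647783] [-89.9727223   -0.32463422 -33.28700837] 0.032391881285613745
```

View pics/c5.png

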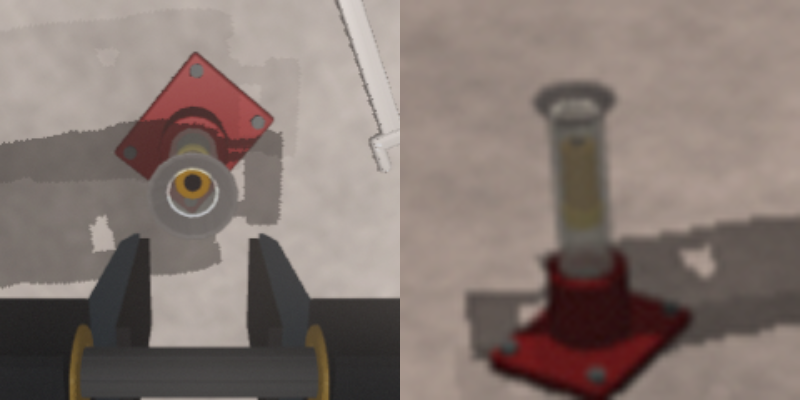

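The blank is in the tube: left crop bore at (193,191) with the brass inside, and the right crop shows brass in the clear tube. I'll go to the rod.

send_rows(series=[[-60, 268, 0, 0, 0, 0.46, 85], [-60, 268, 0, 0, 0, 0.46, 85], [-60, 268, 0, 0, 0, 0.46, 85], [-60, 268, 0, 0, 0, 0.46, 85], [-60, 268, 0, 0, 0, 0.46, 85], [-60, 268, 0, 0, 0, 0.46, 85], [-60, 268, 0, 0, 0, 0.46, 85], [-60, 268, 0, 0, 0, 0.46, 85], [-60, 268, 0, 0, 0, 0.46, 85], [-60, 268, 0, 0, 0, 0.46, 85]])

```text
time_s: 9.4
eef_pos: [0.4893, -0.0081, 0.272]
orientation: [-90.0, 0.1, -6.9]
wrist_force: [1.3, -0.1, 0.3]
gripper_width: 0.061
```

Run:
```python
from h import *
q=load("w5"); y=np.radians(-33.29); e=np.array([0.55100485,-0.27655185])
w=lambda o,y:(o[0]*np.cos(y)+o[1]*np.sin(y),-o[0]*np.sin(y)+o[1]*np.cos(y))
m=px2plane(q,200+193*.6,80+191.5*.6,.158); print("bore",m)
s=status.observe();print(s["eef_pos"],s["orientation"],s["gripper_width"])
p,im,d=snap("wrist","w6")
hsv=cv2.cvtColor(im,cv2.COLOR_RGB2HSV); H,S,V=[hsv[...,i].astype(int) for i in range(3)]
for a,b,c in blobs(((H<8)|(H>172))&(S>120)&(V>60),40): print(a,b,c,px2plane(p,*c,.171))
for a,b,c in blobs((H>100)&(H<125)&(S>120)&(V>40),400): print("blue",a,b,c,px2plane(p,*c,.06))
cv2.imwrite("pics/w6c.png",cv2.resize(im[80:320,180:460],None,fx=2,fy=2)[:,:,::-1])
```

```text
bore [ 0.54938644 -0.27432942  0.158     ]
[ 0.48930364 -0.00808045  0.27201281] [-9.00132942e+01  7.85077033e-02 -6.91220944e+00] 0.06102938987411627
1259 [276   0  79  31] [306.72438443  10.01747419] [0.49808477 0.13283756 0.171     ]
6579 [586  50  54 146] [616.05335157 124.16142271] [0.72654295 0.02751922 0.171     ]
259 [312 191  19  17] [321.05791506 199.05405405] [ 0.49169319 -0.00562927  0.171     ]
647 [340 319  46  32] [358.0633694  331.78825348] [ 0.51058185 -0.13843852  0.171     ]
188 [369 340  32  11] [385.13829787 345.37765957] [ 0.53470934 -0.15710562  0.171     ]
blue 995 [293 127  61  33] [331.3959799  142.06834171] [0.50726349 0.02295096 0.06      ]
```

View pics/w6c.png

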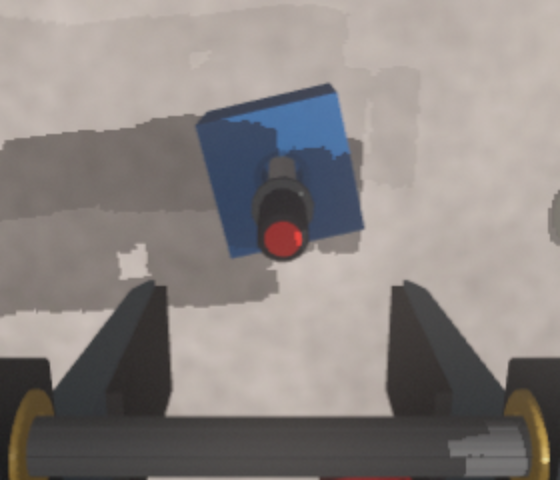

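The red dot is at (283,238) in the crop and the rod stands upright. I'll centre on it, descend and grip.

send_rows(series=[[2, 2, -35, 0, 0, 0, 85], [2, 2, -70, 0, 0, 0, 85], [2, 2, -100, 0, 0, 0, 85], [2, 2, -120, 0, 0, 0, 85], [2, 2, -130, 0, 0, 0, 85], [2, 2, -130, 0, 0, 0, 85], [2, 2, -130, 0, 0, 0, 85], [2, 2, -130, 0, 0, 0, 85]])

```text
time_s: 10.12
eef_pos: [0.4925, -0.0062, 0.1441]
orientation: [-90.0, -0.1, -7.0]
wrist_force: [-0.2, 0.1, 0.1]
gripper_width: 0.0608
```

send_rows(series=[[0, 0, 0, 0, 0, 0, 150], [0, 0, 0, 0, 0, 0, 170], [0, 0, 0, 0, 0, 0, 190], [0, 0, 0, 0, 0, 0, 230], [0, 0, 0, 0, 0, 0, 230], [0, 0, 0, 0, 0, 0, 230], [0, 0, 0, 0, 0, 0, 230], [0, 0, 0, 0, 0, 0, 230]], grip_force=45)

```text
time_s: 10.78
eef_pos: [0.4915, -0.0058, 0.143]
orientation: [-90.0, 0.0, -6.9]
wrist_force: [-0.8, -0.3, 2.4]
gripper_width: 0.0211
```

send_rows(series=[[0, 0, 20, 0, 0, 0, 230], [0, 0, 50, 0, 0, 0, 230], [0, 0, 85, 0, 0, 0, 230], [0, 0, 120, 0, 0, 0, 230], [0, 0, 155, 0, 0, 0, 230], [0, 0, 185, 0, 0, 0, 230], [0, 0, 195, 0, 0, 0, 230], [0, 0, 195, 0, 0, 0, 230]])

```text
time_s: 11.45
eef_pos: [0.4925, -0.0058, 0.3402]
orientation: [-90.0, -0.2, -6.9]
wrist_force: [0.7, -0.1, -2.1]
gripper_width: 0.021
```

send_rows(series=[[57, -267, 0, 0, 0, -0.46, 230], [57, -267, 0, 0, 0, -0.46, 230], [57, -267, 0, 0, 0, -0.46, 230], [57, -267, 0, 0, 0, -0.46, 230], [57, -267, 0, 0, 0, -0.46, 230], [57, -267, 0, 0, 0, -0.46, 230], [57, -267, 0, 0, 0, -0.46, 230], [57, -267, 0, 0, 0, -0.46, 230], [57, -267, 0, 0, 0, -0.46, 230], [57, -267, 0, 0, 0, -0.46, 230]])

```text
time_s: 12.28
eef_pos: [0.5478, -0.272, 0.3359]
orientation: [-90.0, 0.2, -33.3]
wrist_force: [-0.2, 0.1, -2.0]
gripper_width: 0.0205
```

Run:
```python
from h import *
s=status.observe();print(s["eef_pos"],s["orientation"],s["gripper_width"])
p,im,d=snap("wrist","w7"); q,im2,d2=snap("scene","s7")
a=cv2.resize(im[100:340,200:440],(440,440)); b=cv2.resize(im2[75:215,220:320],(314,440),interpolation=cv2.INTER_CUBIC)
cv2.imwrite("pics/c7.png",np.hstack([a,b])[:,:,::-1])
```

```text
[ 0.54780924 -0.2719985   0.33587272] [-90.00486261   0.16524919 -33.29513524] 0.020531259335670272
```

View pics/c7.png

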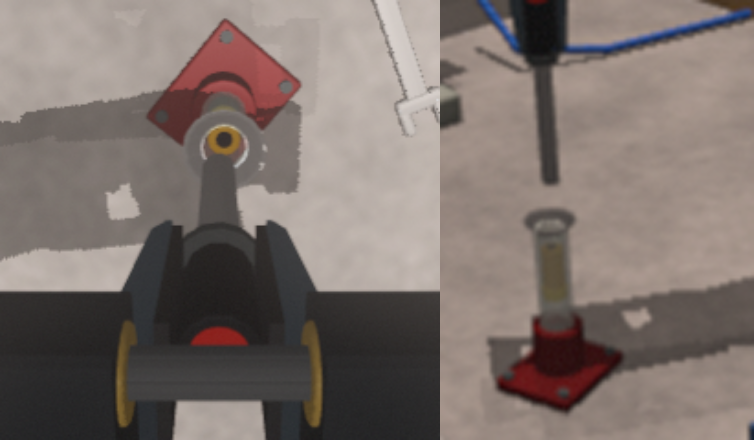

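The left crop shows the rod tip near (219,155) just in front of the bore, ring centre (224,146). The right crop shows the rod vertical above the funnel.

Run:
```python
from h import *
p=load("w7"); k=240/440; f=lambda u,v,z: px2plane(p,200+u*k,100+v*k,z)[:2]*1000
T=np.array([547.8,-272.0]); y=np.radians(-33.3); side=np.array([-np.sin(y),np.cos(y)])
print("side dir",side,"mouth",f(224,146,.164),"bore",f(224,144,.158))
for v in(152,155,158): print("tip far edge",f(219.5,v,.2029), "centre",f(219.5,v,.2029)-8*side)
q=load("s7"); k=100/314; g=lambda u,v,z: px2plane(q,220+u*k,75+v*140/440,z)[:2]*1000
print("scene mouth",g(550,219,.166),"tip",g(550.5,181,.2029))
im=p["im"]; print(cv2.cvtColor(im,cv2.COLOR_RGB2GRAY)[178:200,320].tolist())
```

```text
side dir [0.54902282 0.83580736] mouth [ 550.13626305 -272.61609192] bore [ 549.96220518 -272.96103977]
tip far edge [ 551.87609314 -265.40726032] centre [ 547.4839106  -272.09371921]
tip far edge [ 551.04241048 -266.68037355] centre [ 546.65022793 -273.36683244]
tip far edge [ 550.20628027 -267.95722589] centre [ 545.81409773 -274.64368478]
scene mouth [270.18544558  -6.4578704 ] tip [272.8379647   -9.14519351]
[50, 58, 93, 115, 115, 102, 78, 78, 79, 80, 79, 80, 77, 78, 79, 79, 80, 78, 77, 78, 79, 78]
```

Run:
```python
from h import *
q=load("s7"); k=100/314; g=lambda u,v,z: px2plane(q,220+(u-440)*k,75+v*140/440,z)[:2]*1000
print("scene mouth",g(550,219,.166),"tip",g(550.5,181,.2029))
```

```text
scene mouth [ 546.8507725  -275.62511126] tip [ 545.07315609 -273.44860368]
```

send_rows(series=[[2, -2, -20, 0, 0, 0, 230], [2, -2, -30, 0, 0, 0, 230], [2, -2, -34, 0, 0, 0, 230], [2, -2, -34, 0, 0, 0, 230], [2, -2, -34, 0, 0, 0, 230]])

```text
time_s: 12.8
eef_pos: [0.5506, -0.2744, 0.3042]
orientation: [-90.0, 0.0, -33.3]
wrist_force: [0.2, -0.0, -2.2]
gripper_width: 0.0209
```

send_rows(series=[[0, 0, -3, 0, 0, 0, 230], [0, 0, -6, 0, 0, 0, 230], [0, 0, -8, 0, 0, 0, 230], [0, 0, -8, 0, 0, 0, 230]])

```text
time_s: 13.13
eef_pos: [0.5504, -0.2747, 0.2956]
orientation: [-90.0, 0.0, -33.3]
wrist_force: [-0.3, -1.0, -2.6]
gripper_width: 0.0212
```

send_rows(series=[[0, 0, -2, 0, 0, 0, 230], [0, 0, -4, 0, 0, 0, 230], [0, 0, -6, 0, 0, 0, 230], [0, 0, -6, 0, 0, 0, 230]])

```text
time_s: 13.47
eef_pos: [0.5504, -0.2747, 0.2894]
orientation: [-90.0, 0.0, -33.3]
wrist_force: [-0.2, 0.2, -1.7]
gripper_width: 0.0212
```

send_rows(series=[[0, 0, -2, 0, 0, 0, 230], [0, 0, -4, 0, 0, 0, 230], [0, 0, -6, 0, 0, 0, 230], [0, 0, -8, 0, 0, 0, 230], [0, 0, -8, 0, 0, 0, 230]])

```text
time_s: 13.88
eef_pos: [0.5503, -0.2747, 0.2814]
orientation: [-90.0, 0.0, -33.3]
wrist_force: [-0.2, 0.3, -1.9]
gripper_width: 0.0214
```

send_rows(series=[[0, 0, -1, 0, 0, 0, 230], [0, 0, -2, 0, 0, 0, 230], [0, 0, -3, 0, 0, 0, 230], [0, 0, -4, 0, 0, 0, 230], [0, 0, -5, 0, 0, 0, 230], [0, 0, -6, 0, 0, 0, 230]])

```text
time_s: 14.38
eef_pos: [0.5506, -0.2748, 0.2759]
orientation: [-90.0, -0.0, -33.3]
wrist_force: [0.4, -0.2, -1.9]
gripper_width: 0.0213
```

send_rows(series=[[0, 0, -1, 0, 0, 0, 230], [0, 0, -2, 0, 0, 0, 230], [0, 0, -3, 0, 0, 0, 230], [0, 0, -4, 0, 0, 0, 230], [0, 0, -5, 0, 0, 0, 230], [0, 0, -6, 0, 0, 0, 230]])

```text
time_s: 14.88
eef_pos: [0.5508, -0.2749, 0.2703]
orientation: [-90.0, -0.0, -33.3]
wrist_force: [-0.1, 0.6, 2.4]
gripper_width: 0.0209
```

send_rows(series=[[0, 0, -1, 0, 0, 0, 230], [0, 0, -2, 0, 0, 0, 230], [0, 0, -3, 0, 0, 0, 230], [0, 0, -4, 0, 0, 0, 230], [0, 0, -5, 0, 0, 0, 230], [0, 0, -6, 0, 0, 0, 230]])

```text
time_s: 15.38
eef_pos: [0.5506, -0.2748, 0.2638]
orientation: [-90.0, -0.0, -33.3]
wrist_force: [0.8, 0.3, 2.3]
gripper_width: 0.0214
```

send_rows(series=[[0, 0, -1, 0, 0, 0, 230], [0, 0, -2, 0, 0, 0, 230], [0, 0, -3, 0, 0, 0, 230], [0, 0, -4, 0, 0, 0, 230], [0, 0, -5, 0, 0, 0, 230], [0, 0, -6, 0, 0, 0, 230], [0, 0, -7, 0, 0, 0, 230], [0, 0, -8, 0, 0, 0, 230]])

```text
time_s: 16.05
eef_pos: [0.5505, -0.2748, 0.2558]
orientation: [-90.0, 0.0, -33.3]
wrist_force: [-0.7, -0.1, 2.2]
gripper_width: 0.0213
```

send_rows(series=[[0, 0, -0.7, 0, 0, 0, 230], [0, 0, -1.4, 0, 0, 0, 230], [0, 0, -2, 0, 0, 0, 230]])

```text
time_s: 16.3
eef_pos: [0.5505, -0.2747, 0.2539]
orientation: [-90.0, 0.0, -33.3]
wrist_force: [0.6, 0.4, 2.3]
gripper_width: 0.021
```

send_rows(series=[[0, 0, -0.5, 0, 0, 0, 230], [0, 0, -1, 0, 0, 0, 230], [0, 0, -1.5, 0, 0, 0, 230]])

```text
time_s: 16.55
eef_pos: [0.5505, -0.2748, 0.2524]
orientation: [-90.0, -0.0, -33.3]
wrist_force: [-0.8, 0.4, 0.9]
gripper_width: 0.0215
```

send_rows(series=[[0, 0, -0.5, 0, 0, 0, 230], [0, 0, -1, 0, 0, 0, 230], [0, 0, -1.5, 0, 0, 0, 230]])

```text
time_s: 16.8
eef_pos: [0.5505, -0.2748, 0.2509]
orientation: [-90.0, 0.0, -33.3]
wrist_force: [0.7, -0.5, 2.1]
gripper_width: 0.0212
```

send_rows(series=[[0, 0, -0.5, 0, 0, 0, 230], [0, 0, -1, 0, 0, 0, 230], [0, 0, -1.5, 0, 0, 0, 230]])

```text
time_s: 17.05
eef_pos: [0.5505, -0.2748, 0.2494]
orientation: [-90.0, 0.0, -33.3]
wrist_force: [0.4, -0.6, 1.7]
gripper_width: 0.0213
```

send_rows(series=[[0, 0, -0.5, 0, 0, 0, 230], [0, 0, -1, 0, 0, 0, 230], [0, 0, -1.5, 0, 0, 0, 230], [0, 0, -1.8, 0, 0, 0, 230]])

```text
time_s: 17.38
eef_pos: [0.5505, -0.2748, 0.2475]
orientation: [-90.0, 0.0, -33.3]
wrist_force: [-0.1, -1.0, 1.9]
gripper_width: 0.0214
```

send_rows(series=[[0, 0, -0.5, 0, 0, 0, 230], [0, 0, -1, 0, 0, 0, 230], [0, 0, -1.5, 0, 0, 0, 230], [0, 0, -1.8, 0, 0, 0, 230]])

```text
time_s: 17.72
eef_pos: [0.5505, -0.2748, 0.2458]
orientation: [-90.0, 0.0, -33.3]
wrist_force: [0.2, -0.0, 2.8]
gripper_width: 0.0209
```

send_rows(series=[[0, 0, -0.5, 0, 0, 0, 230], [0, 0, -1, 0, 0, 0, 230], [0, 0, -1.5, 0, 0, 0, 230], [0, 0, -1.8, 0, 0, 0, 230]])

```text
time_s: 18.05
eef_pos: [0.5505, -0.2747, 0.2439]
orientation: [-90.0, 0.0, -33.3]
wrist_force: [0.4, -0.9, 2.7]
gripper_width: 0.0212
```

send_rows(series=[[0, 0, -0.5, 0, 0, 0, 230], [0, 0, -1, 0, 0, 0, 230], [0, 0, -1.5, 0, 0, 0, 230], [0, 0, -1.8, 0, 0, 0, 230]])

```text
time_s: 18.38
eef_pos: [0.5505, -0.2748, 0.2422]
orientation: [-90.0, 0.0, -33.3]
wrist_force: [-0.2, -0.1, 1.5]
gripper_width: 0.0215
```

send_rows(series=[[0, 0, -0.5, 0, 0, 0, 230], [0, 0, -1, 0, 0, 0, 230], [0, 0, -1.5, 0, 0, 0, 230], [0, 0, -1.8, 0, 0, 0, 230]])

```text
time_s: 18.72
eef_pos: [0.5505, -0.2748, 0.2403]
orientation: [-90.0, 0.0, -33.3]
wrist_force: [0.2, 0.1, 2.2]
gripper_width: 0.021
```

send_rows(series=[[0, 0, -0.5, 0, 0, 0, 230], [0, 0, -1, 0, 0, 0, 230], [0, 0, -1.5, 0, 0, 0, 230], [0, 0, -1.8, 0, 0, 0, 230]])

```text
time_s: 19.05
eef_pos: [0.5505, -0.2747, 0.2385]
orientation: [-90.0, 0.0, -33.3]
wrist_force: [0.0, -0.1, 2.8]
gripper_width: 0.0216
```

send_rows(series=[[0, 0, -0.5, 0, 0, 0, 230], [0, 0, -1, 0, 0, 0, 230], [0, 0, -1.5, 0, 0, 0, 230], [0, 0, -1.8, 0, 0, 0, 230]])

```text
time_s: 19.38
eef_pos: [0.5505, -0.2748, 0.2368]
orientation: [-90.0, 0.0, -33.3]
wrist_force: [0.2, -0.2, 2.8]
gripper_width: 0.0212
```

send_rows(series=[[0, 0, -0.5, 0, 0, 0, 230], [0, 0, -1, 0, 0, 0, 230], [0, 0, -1.5, 0, 0, 0, 230], [0, 0, -1.8, 0, 0, 0, 230]])

```text
time_s: 19.72
eef_pos: [0.5505, -0.2748, 0.2349]
orientation: [-90.0, 0.0, -33.3]
wrist_force: [0.1, -0.0, 1.9]
gripper_width: 0.021
```

send_rows(series=[[0, 0, -0.5, 0, 0, 0, 230], [0, 0, -1, 0, 0, 0, 230], [0, 0, -1.5, 0, 0, 0, 230], [0, 0, -1.8, 0, 0, 0, 230]])

```text
time_s: 20.05
eef_pos: [0.5505, -0.2748, 0.2332]
orientation: [-90.0, 0.0, -33.3]
wrist_force: [0.4, -0.5, 2.1]
gripper_width: 0.0211
```

send_rows(series=[[0, 0, -0.5, 0, 0, 0, 230], [0, 0, -1, 0, 0, 0, 230], [0, 0, -1.5, 0, 0, 0, 230], [0, 0, -1.8, 0, 0, 0, 230]])

```text
time_s: 20.38
eef_pos: [0.5508, -0.2749, 0.2319]
orientation: [-90.0, -0.0, -33.3]
wrist_force: [-0.9, 0.2, 8.7]
gripper_width: 0.0215
```

Force rose to about 10.7 N net with the blank centre at about 79 mm, inside the 55–85 mm range, so it's on the stop. I'll add a little and hold.

send_rows(series=[[0, 0, -0.3, 0, 0, 0, 230], [0, 0, -0.6, 0, 0, 0, 230], [0, 0, -0.6, 0, 0, 0, 230]])

```text
time_s: 20.63
eef_pos: [0.551, -0.275, 0.2316]
orientation: [-90.0, -0.1, -33.3]
wrist_force: [-1.5, 1.1, 10.0]
gripper_width: 0.0213
```

send_rows(series=[[0, 0, -0.4, 0, 0, 0, 230], [0, 0, -0.8, 0, 0, 0, 230], [0, 0, -0.8, 0, 0, 0, 230]])

```text
time_s: 20.88
eef_pos: [0.5512, -0.2751, 0.2312]
orientation: [-90.0, -0.1, -33.3]
wrist_force: [-0.8, 0.2, 12.2]
gripper_width: 0.0211
```

send_rows(series=[[0, 0, -0.5, 0, 0, 0, 230], [0, 0, -0.5, 0, 0, 0, 230], [0, 0, -0.5, 0, 0, 0, 230], [0, 0, -0.5, 0, 0, 0, 230]])

```text
time_s: 21.22
eef_pos: [0.5513, -0.2752, 0.2309]
orientation: [-90.0, -0.1, -33.3]
wrist_force: [-0.8, 1.2, 14.4]
gripper_width: 0.0215
```

send_rows(series=[[0, 0, 0, 0, 0, 0, 230], [0, 0, 0, 0, 0, 0, 230], [0, 0, 0, 0, 0, 0, 230], [0, 0, 0, 0, 0, 0, 230], [0, 0, 0, 0, 0, 0, 230]])

```text
time_s: 21.63
eef_pos: [0.5513, -0.2752, 0.2309]
orientation: [-90.0, -0.1, -33.3]
wrist_force: [-0.3, 0.3, 14.6]
gripper_width: 0.0214
```

send_rows(series=[[0, 0, 0, 0, 0, 0, 230], [0, 0, 0, 0, 0, 0, 230], [0, 0, 0, 0, 0, 0, 230], [0, 0, 0, 0, 0, 0, 230]])

```text
time_s: 21.97
eef_pos: [0.5513, -0.2752, 0.231]
orientation: [-90.0, -0.1, -33.3]
wrist_force: [-0.5, 1.0, 13.8]
gripper_width: 0.0215
```

Held at about 16 N net (14.3 N measured plus 2 N rod weight) for over 0.75 s. I'll withdraw straight up.

send_rows(series=[[0, 0, 3, 0, 0, 0, 230], [0, 0, 8, 0, 0, 0, 230], [0, 0, 18, 0, 0, 0, 230], [0, 0, 30, 0, 0, 0, 230], [0, 0, 45, 0, 0, 0, 230], [0, 0, 60, 0, 0, 0, 230], [0, 0, 80, 0, 0, 0, 230], [0, 0, 100, 0, 0, 0, 230], [0, 0, 112, 0, 0, 0, 230], [0, 0, 112, 0, 0, 0, 230]])

```text
time_s: 22.8
eef_pos: [0.5515, -0.2753, 0.3449]
orientation: [-90.0, -0.2, -33.3]
wrist_force: [0.1, -0.2, -1.3]
gripper_width: 0.0214
```

send_rows(series=[[-58, 268, 0, 0, 0, 0.46, 230], [-58, 268, 0, 0, 0, 0.46, 230], [-58, 268, 0, 0, 0, 0.46, 230], [-58, 268, 0, 0, 0, 0.46, 230], [-58, 268, 0, 0, 0, 0.46, 230], [-58, 268, 0, 0, 0, 0.46, 230], [-58, 268, 0, 0, 0, 0.46, 230], [-58, 268, 0, 0, 0, 0.46, 230], [-58, 268, 0, 0, 0, 0.46, 230], [-58, 268, 0, 0, 0, 0.46, 230]])

```text
time_s: 23.63
eef_pos: [0.4925, -0.0071, 0.3411]
orientation: [-90.0, 0.0, -6.9]
wrist_force: [0.3, 0.5, -1.8]
gripper_width: 0.0212
```

Run:
```python
from h import *
s=status.observe();print(s["eef_pos"],s["orientation"],s["wrist_force"])
p,im,d=snap("wrist","w8"); q,im2,d2=snap("scene","s8")
a=cv2.resize(im[60:340,180:460],(440,440)); b=cv2.resize(im2[75:245,230:380],(388,440),interpolation=cv2.INTER_CUBIC)
cv2.imwrite("pics/c8.png",np.hstack([a,b])[:,:,::-1])
```

```text
[ 0.49248696 -0.00711723  0.34106426] [-9.00146124e+01  3.04555672e-02 -6.91331088e+00] [ 0.31380892  0.47089441 -1.83305061]
```

View pics/c8.png

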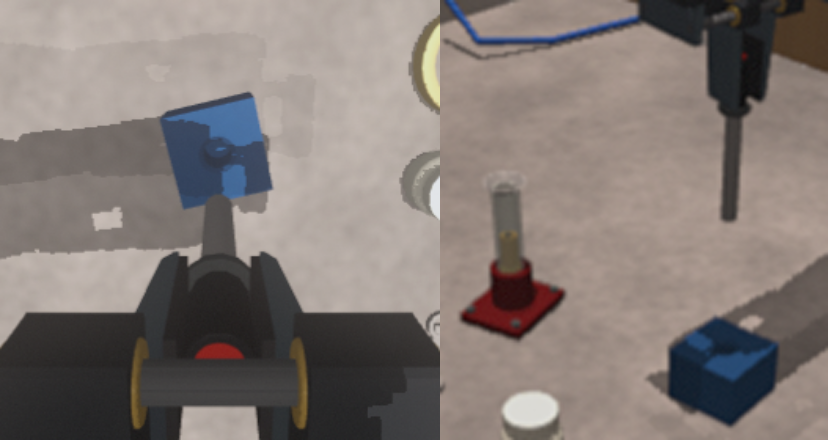

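The left crop shows the stand hole at (220,151) and the rod tip's far edge at (219,196). The right crop shows the brass low in the tube. I'll check hole and tip alignment.

Run:
```python
from h import *
p=load("w8"); k=280/440; f=lambda u,v,z: px2plane(p,180+u*k,60+v*k,z)[:2]*1000
y=np.radians(-6.9); side=np.array([-np.sin(y),np.cos(y)])
print("hole",f(220,151,.06),"corners mean",np.mean([f(u,v,.06) for u,v in((162,119),(253,96),(272,187),(184,208))],0))
print("tip",f(219,195.5,.208)-8*side)
q=load("s8"); k2=150/388; g=lambda u,v,z: px2plane(q,230+(u-440)*k2,75+v*170/440,z)[:2]*1000
print("scene: tip",g(729,217,.208),"stand", np.mean([g(u,v,.06) for u,v in((668,347),(722,318),(777,347),(731,381))],0))
```

```text
hole [495.10814189  -2.8534428 ] corners mean [492.9500096   -4.87173526]
tip [493.15021562  -8.93612778]
scene: tip [489.72673429 -10.23100804] stand [492.68602005  -4.61303544]
```

send_rows(series=[[0.5, 3.5, -35, 0, 0, 0, 230], [0.5, 3.5, -70, 0, 0, 0, 230], [0.5, 3.5, -105, 0, 0, 0, 230], [0.5, 3.5, -130, 0, 0, 0, 230], [0.5, 3.5, -142, 0, 0, 0, 230], [0.5, 3.5, -142, 0, 0, 0, 230], [0.5, 3.5, -142, 0, 0, 0, 230]])

```text
time_s: 24.32
eef_pos: [0.4935, -0.0038, 0.2]
orientation: [-90.0, 0.0, -7.0]
wrist_force: [-0.1, -0.1, -1.4]
gripper_width: 0.0212
```

send_rows(series=[[0, 0, -2, 0, 0, 0, 230], [0, 0, -4, 0, 0, 0, 230], [0, 0, -6, 0, 0, 0, 230], [0, 0, -6, 0, 0, 0, 230]])

```text
time_s: 24.65
eef_pos: [0.4932, -0.0033, 0.1939]
orientation: [-90.0, -0.0, -6.9]
wrist_force: [-1.0, -0.6, -0.9]
gripper_width: 0.0209
```

send_rows(series=[[0, 0, -2, 0, 0, 0, 230], [0, 0, -4, 0, 0, 0, 230], [0, 0, -6, 0, 0, 0, 230], [0, 0, -6, 0, 0, 0, 230]])

```text
time_s: 24.98
eef_pos: [0.4928, -0.0032, 0.1871]
orientation: [-90.0, 0.0, -6.9]
wrist_force: [-0.5, 0.3, -1.7]
gripper_width: 0.0213
```

Tip is about 6 mm into the hole with no side force. I'll continue down, leaving a couple of mm before the floor.

send_rows(series=[[0, 0, -4, 0, 0, 0, 230], [0, 0, -8, 0, 0, 0, 230], [0, 0, -12, 0, 0, 0, 230], [0, 0, -16, 0, 0, 0, 230], [0, 0, -20, 0, 0, 0, 230], [0, 0, -20, 0, 0, 0, 230]])

```text
time_s: 25.48
eef_pos: [0.4926, -0.0033, 0.1666]
orientation: [-90.0, 0.1, -6.9]
wrist_force: [-1.0, 0.4, -2.4]
gripper_width: 0.0213
```

send_rows(series=[[0, 0, -4, 0, 0, 0, 230], [0, 0, -8, 0, 0, 0, 230], [0, 0, -12, 0, 0, 0, 230], [0, 0, -16, 0, 0, 0, 230], [0, 0, -20, 0, 0, 0, 230], [0, 0, -20, 0, 0, 0, 230]])

```text
time_s: 25.98
eef_pos: [0.4926, -0.0033, 0.1467]
orientation: [-90.0, 0.1, -6.9]
wrist_force: [-0.1, 0.2, -1.0]
gripper_width: 0.0212
```

send_rows(series=[[0, 0, -1, 0, 0, 0, 230], [0, 0, -2, 0, 0, 0, 230], [0, 0, -2.5, 0, 0, 0, 230], [0, 0, -2.5, 0, 0, 0, 230]])

```text
time_s: 26.32
eef_pos: [0.4931, -0.0033, 0.145]
orientation: [-90.0, -0.0, -6.9]
wrist_force: [1.2, 0.3, -1.6]
gripper_width: 0.0215
```

send_rows(series=[[0, 0, -1, 0, 0, 0, 230], [0, 0, -1.5, 0, 0, 0, 230], [0, 0, -1.5, 0, 0, 0, 230]])

```text
time_s: 26.57
eef_pos: [0.493, -0.0033, 0.1434]
orientation: [-90.0, 0.0, -6.9]
wrist_force: [-1.2, -0.2, -1.9]
gripper_width: 0.0215
```

send_rows(series=[[0, 0, 0, 0, 0, 0, 190], [0, 0, 0, 0, 0, 0, 180], [0, 0, 0, 0, 0, 0, 160], [0, 0, 0, 0, 0, 0, 130], [0, 0, 0, 0, 0, 0, 90], [0, 0, 0, 0, 0, 0, 85], [0, 0, 0, 0, 0, 0, 85], [0, 0, 0, 0, 0, 0, 85]])

```text
time_s: 27.23
eef_pos: [0.493, -0.0033, 0.1435]
orientation: [-90.0, 0.0, -6.9]
wrist_force: [1.2, -0.5, -0.6]
gripper_width: 0.0603
```

send_rows(series=[[0, 0, 20, 0, 0, 0, 85], [0, 0, 50, 0, 0, 0, 85], [0, 0, 90, 0, 0, 0, 85], [0, 0, 130, 0, 0, 0, 85], [0, 0, 130, 0, 0, 0, 85], [0, 0, 130, 0, 0, 0, 85], [0, 0, 130, 0, 0, 0, 85]])

```text
time_s: 27.82
eef_pos: [0.4928, -0.0033, 0.2732]
orientation: [-90.0, 0.0, -6.9]
wrist_force: [0.7, 0.1, -0.8]
gripper_width: 0.0605
```

Run:
```python
from h import *
s=status.observe();print(s["eef_pos"],s["gripper_width"])
p,im,d=snap("wrist","w9"); q,im2,d2=snap("scene","s9")
a=cv2.resize(im[60:340,180:460],(300,300)); b=cv2.resize(im2[130:310,220:480],(494,342),interpolation=cv2.INTER_CUBIC)
o=np.zeros((342,794,3),np.uint8);o[:300,:300]=a;o[:,300:]=b
cv2.imwrite("pics/c9.png",o[:,:,::-1])
hsv=cv2.cvtColor(im,cv2.COLOR_RGB2HSV); H,S,V=[hsv[...,i].astype(int) for i in range(3)]
for A,B,c in blobs(((H<8)|(H>172))&(S>120)&(V>60),100): print(A,B,c,px2plane(p,*c,.171))
```

```text
[ 0.49276619 -0.00326522  0.27324662] 0.06054768929670037
1682 [271   0  85  36] [306.32401902  11.82342449] [0.50131883 0.13681178 0.171     ]
7153 [581  55  59 145] [613.94911226 128.00097861] [0.73024206 0.02909696 0.171     ]
259 [310 193  19  18] [318.96911197 201.68725869] [ 0.49331183 -0.00325855  0.171     ]
713 [338 319  49  32] [357.56661992 331.41935484] [ 0.5137809  -0.13422264  0.171     ]
177 [368 343  32   8] [384.29378531 346.74576271] [ 0.5375586 -0.1549889  0.171    ]
```

View pics/c9.png

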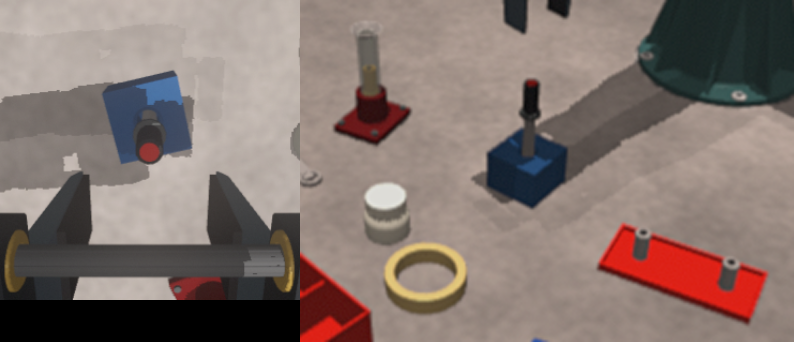

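The rod stands upright in the stand (red dot at (150,152) in the left crop). The brass is low in the tube, both steels are standing, and the gripper is clear. I'll hand it in.

```bash
python3 -c "
from bench import workorder,status
print(workorder.finish_job(), status.observe()['time_s'])"
```

```text
the job is handed in; nothing more can be done
the job is handed in; nothing more can be done
```

I handed the job in after about 28 s on the robot's clock; the hand-in gives no verdict.

- **Blank:** I dropped the brass blank into the tube and pushed it down until the force rose at a blank centre of about 79 mm, inside the expected 55–85 mm. I held about 16 N for roughly 0.8 s (14–14.6 N at the wrist plus about 2 N of rod weight). No reading showed more than about 17 N net, but the force was only read at the end of each move.
- **Rod:** It went back into the stand with no noticeable side force. The last pictures show it upright.
- **Everything else:** The steel blanks are still standing. The tape roll and white pot look undisturbed. The screwdriver and spanner were not fully in the last picture, but I did not go near them. The gripper was clear of everything.
- **Disagreement:** The wrist, top and scene cameras differed by 2–6 mm in places. I aligned by comparing positions within the same picture and by the wrist force. I found no failed checks.

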